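Set the screw station up for the next unit

ROBOT

A 6-joint arm with a two-finger parallel gripper is mounted at the origin on the work surface. World frame = base frame: x ahead of the robot, y to its left, z up, the work surface at z = 0. Lengths are in m, angles in rad, forces in N, time in s.
With the tool pointing down it reaches from about 0.35 to 0.85 m from the base axis. Payload 8.1 kg.
Tool frame: the origin (TCP) lies at the very end of the fingers, on their centre line; the grasp point (between the pads) lies 19 mm behind it; z points along the fingers, y is the line along which they close (so a half turn about z gives the same grasp; the last joint's range is limited). The gripper opens to 85 mm and grips with 20 to 120 N. Pads are 22 mm wide; open, the fingers measure 114 mm over their backs; the gripper's body (76 mm by 85 mm) begins 54 mm behind the grasp point. The pads swing forward as they close: fully open they stand 13 mm farther back than shut.
Start: joints at [1.09, 0.13, 1.488, -0, 1.523, -0.085], TCP at [0.231, 0.554, 0.206] pointing down, gripper open.
Joint ranges: [-2.96, 2.96], [-0.89, 2.26], [0.02, 2.5], [-1.34, 4.48], [0, 2.73], [-2.66, 2.66]. Speed limits (rad/s): [2.39, 2.39, 2.79, 3.14, 3.14, 3.14].

INTERFACE

Orientations are given as a unit quaternion [x, y, z, w].
In Python, from rig import state, get_image, camera_info, close_job gives the robot as it stands.
- The arm moves only by the tool step_arm, never from a script. Its argument "commands" is text: rows parted by semicolons, each of 7 numbers parted by spaces: the turn, a rotation vector about the world's x, y, z in degrees, then the shift along the world's x, y, z in m, then the opening, from -1 (shut) to 1 (fully open). A call has 1 to 12 rows; each row is the pose to reach, as a shift and turn from the pose commanded when the call began; what a row does not reach only later rows make up. A row lasts 1/10 s, in which the tool goes at most 50 mm and 8.59 degrees, less where a joint would pass 70% of its speed; a pose out of reach is approached as far as the arm can. A call with a gripper value outside its range is refused whole. The fingers move at their own pace and stop on an object; "newtons" is the grip in N (left out, the last holds). Time passes only in rows, so rows that repeat a pose let the fingers close. It gives the time, the measured TCP pose, the force, the opening and the grip force at its end, in the units of the state.
- state(): the state, without advancing time (a new reading comes with each control period).
- get_image(name): name is "side" or "top" or "wrist"; returns the picture (420x560x3 uint8, red, green, blue); there is no depth.
- camera_info(name): a dict with "fx", "fy", "cx", "cy" (pixels), "dist_coeffs" ([k1, k2, p1, p2, k3] as OpenCV has them; the pictures are not rectified), "R" (3x3) and "t" (3): a world point X has camera coordinates R X + t; the wrist camera has in their place "mount" (4x4, takes a point from camera to tool coordinates, whose origin is the TCP and whose axes are the flange's). Camera axes: x right, y down, z forward; pixel columns grow to the right and rows downward; lengths in m; the calibration is good to about 2 mm. A picture is of the moment at which its call begins: read the wrist's pose just before it. camera_info takes no time and is no camera call.
- close_job(): hands the job in; it is judged then, once.
The state is a dict: "time_s": time; "q": joint angles; "dq": joint speeds; "effort": joint torques, N m; "tool_pos": TCP position; "tcp_rot": TCP orientation; "contact_force": force on the tool from outside, world axes, zero at the start; "torque": the same for the moment, N m; "finger_gap": opening from 0.0 (shut) to 1.0 (fully open); "grasp_force": force on a finger pad.
Only numpy, scipy, OpenCV 4.12 (cv2) and the standard library are available. Lean on these libraries where they do the work, as an engineer would, in place of code of your own. Each camera call takes 0.05 s, during which the arm holds its last target. There are 200 camera calls.

TASK

Get this screw-driving station ready for the next unit: swing the bench magnifier round by its upright black grip until the lens is centred over the open unit (the one without a lid) and stays there, and turn the reset knob of the screw counter anticlockwise all the way back to its zero stop. Do not knock or shift the bottle, the standing screwdriver, the screw bin or either unit.

Things in the scene. Friction and masses are not known exactly. Their poses are not given: they have to be found in the camera images.
- mag_elbow_axis (a point): Vertical elbow axis of the bench magnifier. Two level white links 24 mm wide, z = 234 to 263 mm: one runs 260 mm to here from a fixed post (28 mm thick, foot 90 mm, far side of the table, x 0.84 to 0.89, y 0 to 0.05 m), the other 190 mm from here to the grip. They clear all loose objects but block a gripper reaching below. The shoulder turns from 1.3 rad right to 2.1 left of facing the robot.
- mag_grip (a point): Centre of the grip of the magnifier: an upright black round sleeve, 22 mm in diameter, free to spin, standing on the end of the second link from z = 261 to 313 mm (this point is at z = 290 mm); nothing stands above it. It moves level only; both joints are stiff and stay where left. Below the grip a rod 16 mm thick goes down to the lens, at z = 133 to 258 mm.
- mag_lens (a point): Centre of the lens of the magnifier: a level round lens in a white rim, 114 mm outer diameter, z = 130 to 144 mm. It is rigid with the second link, on the line from the elbow through the grip, 280 mm from the elbow and 90 mm beyond the grip; a bar 14 mm wide joins it to the rod under the grip. The lens passes over the units, counter and screw bin but hits the bottle and the screwdriver.
- mag_elbow (a joint): Elbow angle (rad), -1.35 to 1.45. This value plus 1.35 is the angle from the first link's direction (post to elbow) to the second's (elbow to grip), anticlockwise seen from above: -1.35 is straight; the elbow always points to the robot's left. With elbow and grip points it gives the shoulder axis: 260 mm back along the first link. Stiff: stays where left.
- open_unit: The open unit: white plastic housing 150 x 100 x 42 mm (x, y, z) with no lid, circuit board and components visible inside. Loose on the table; origin at the centre of its underside.
- closed_unit: A finished unit of the same size, 150 x 100 x 42 mm, with its lid screwed on (plain white top, four screw heads). Bystander. Origin at the centre of its underside.
- counter: Screw counter: grey box 110 x 110 x 50 mm fixed to the table, with a white dial of black ticks and the reset knob in the middle of its top. Origin at the centre of its underside; the long zero tick lies towards its own -x.
- knob_grip (a point): Centre of the grip bar of the reset knob, on the vertical knob axis, at z = 74 mm. The black bar is 46 mm long (along this point's x), 12 mm thick (along y), from z = 58 to 84 mm, on a disc 48 mm in diameter. Its pointer, with a white line, is the -x end. Grip across the 12 mm.
- reset_knob (a joint): Angle of the reset knob (rad), 0 at the zero stop, up to 4.2, growing clockwise seen from above: turn it anticlockwise to bring it back to 0. Stays where left (0.06 N m friction).
- bottle: White plastic bottle, 60 mm diameter, 200 mm tall, bystander, loose. Origin at the centre of its underside.
- driver: Electric screwdriver standing upright in a heavy round foot of 72 mm diameter, body 38 mm diameter, 205 mm tall, bystander, loose. Origin at the centre of its underside.
- screw_bin: Black open bin of screws, 75 x 70 x 40 mm (x, y, z), bystander, loose. The lens passes over it. Origin at the centre of its underside.
There are look-alikes about, which are no part of the job. Of the things that look like the counter, the middle-sized one is meant.

How it is judged:
At the end, for the whole second after the job is handed in: The lens centre is and stays within 25 mm (level distance) of the centre of the open unit, the reset knob is within 0.1 rad of its zero stop, and the magnifier's elbow is at rest (horizontal distance between mag_lens and open_unit below 0.025 m and value of joint reset_knob below 0.1 rad and velocity of joint mag_elbow between -0.05 and 0.05 rad/s); the robot touches nothing.
It fails at once if the bottle is shifted by more than 20 mm or tipped (distance of bottle from where it was at the start of the episode above 0.02 m or angle between bottle's own z axis and vertical above 0.3 rad).
It fails at once if the screwdriver is shifted by more than 20 mm or tipped (distance of driver from where it was at the start of the episode above 0.02 m or angle between driver's own z axis and vertical above 0.3 rad).
It fails at once if the screw bin is shifted by more than 20 mm or tipped (distance of screw_bin from where it was at the start of the episode above 0.02 m or angle between screw_bin's own z axis and vertical above 0.3 rad).
It fails at once if the open unit is shifted by more than 20 mm (distance of open_unit from where it was at the start of the episode above 0.02 m).
It fails at once if the closed unit is shifted by more than 20 mm (distance of closed_unit from where it was at the start of the episode above 0.02 m).
It also fails if it takes over 69 s, if anything falls off the work surface, if the arm or the gripper's body presses on something with over 40 N, if the wrist force passes 120 N, or if a joint passes its speed limit or range.

## Working session

There is one attempt and no reset: what is moved stays moved. The work goes in short steps, Python scripts to look and compute and a tool call to move; the robot and the scene stay as the last step left them, time stands still between calls to the robot, and variables do not carry over. Pictures are saved under pics/ and viewed, at most 10 in all, crops included, and the job is handed in when it is done.

Besides the shell and the picture viewer there is one more tool, called after "Request:" as name(argument=value, ...) on one line, values as JSON. step_arm: Moves the arm, as the interface text tells. Its arguments: {"type":"object","properties":{"commands":{"type":"string"},"newtons":{"type":"number"}},"required":["commands"]}

```bash
mkdir -p pics
cat > h.py <<'E'
import numpy as np, cv2
from rig import state,get_image,camera_info
from scipy.spatial.transform import Rotation as Ro
def cam(n,s=None):
    c=camera_info(n);K=np.array([[c['fx'],0,c['cx']],[0,c['fy'],c['cy']],[0,0,1.]]);d=np.array(c['dist_coeffs'],float)
    if 'R' in c: R=np.array(c['R']);t=np.array(c['t'])
    else:
        s=s or state();M=np.eye(4);M[:3,:3]=Ro.from_quat(s['tcp_rot']).as_matrix();M[:3,3]=s['tool_pos']
        W=np.linalg.inv(M@np.array(c['mount']));R=W[:3,:3];t=W[:3,3]
    return K,d,R,t
def ray(C,uv):
    K,d,R,t=C;p=cv2.undistortPoints(np.array(uv,float).reshape(-1,1,2),K,d).reshape(-1,2)
    D=np.c_[p,np.ones(len(p))]@R;return -R.T@t,D
def onz(C,uv,z):
    o,D=ray(C,uv);return o+D*((z-o[2])/D[:,2])[:,None]
def tri(C1,a,C2,b):
    o1,d1=ray(C1,a);o2,d2=ray(C2,b);d1=d1[0];d2=d2[0]
    s=np.linalg.lstsq(np.c_[d1,-d2],o2-o1,rcond=None)[0];p=o1+s[0]*d1;q=o2+s[1]*d2
    return (p+q)/2,np.linalg.norm(p-q)
def proj(C,X):
    K,d,R,t=C;return cv2.projectPoints(np.array(X,float).reshape(-1,3),cv2.Rodrigues(R)[0],t,K,d)[0].reshape(-1,2)
def shot(n,f):
    s=state();im=get_image(n)[:,:,::-1].copy();cv2.imwrite(f'pics/{f}.png',im);return im,cam(n,s)
E
python3 - <<'E'
from h import *
for n in('top','side','wrist'):
    im,C=shot(n,n+'0');print(n,(-C[2].T@C[3]).round(3))
print(state())
E
```

```text
top [ 0.419 -0.047  1.315]
side [ 0.041 -0.703  0.805]
wrist [0.156 0.586 0.374]
{'time_s': 0.15, 'q': array([ 1.08964962e+00,  1.30988544e-01,  1.48908776e+00,  3.46939830e-05,
        1.52300679e+00, -8.53759687e-02]), 'dq': array([ 0.00047409, -0.00186393, -0.00345528, -0.0003561 ,  0.00141226,
        0.00118326]), 'effort': array([ 9.69501125e-04, -5.70053494e+01, -5.01165247e+01, -1.23242789e-04,
        9.27142653e-03,  4.59095418e-05]), 'tool_pos': array([0.23103949, 0.55320679, 0.20545273]), 'tcp_rot': array([ 1.96597181e-01,  9.80484060e-01, -7.10681479e-04, -2.24917025e-04]), 'contact_force': array([ 0.26709065, -0.50676013, -0.05690976]), 'torque': array([ 0.04661876, -0.01940448,  0.03171502]), 'grasp_force': 0.0, 'finger_gap': 0.9996537972464}
```

View pics/top0.png

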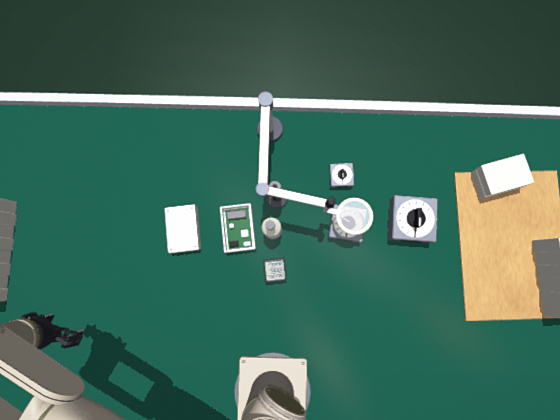

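View pics/side0.png

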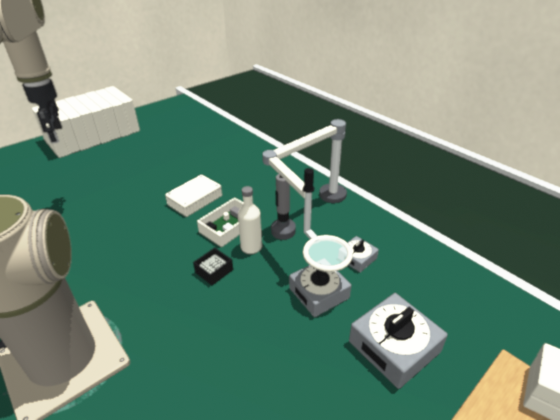

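The top view shows three counter-like boxes: small at (342,174), middle under the lens at (347,225), large at (415,218). By size, the middle one is meant. The open unit is at (237,228), the closed unit at (183,229), the bottle at (271,228), the driver at (275,195), the bin at (275,270), the elbow at (262,188) and the grip at (331,204). The side view agrees: small (357,252), middle (320,283), large (398,335), grip (309,180), elbow (271,158).

Run:
```python
import cv2
a=cv2.imread('pics/top0.png')[85:295,155:450];cv2.imwrite('pics/topc.png',cv2.resize(a,None,fx=2.7,fy=2.7,interpolation=cv2.INTER_CUBIC))
a=cv2.imread('pics/side0.png')[110:320,150:420];cv2.imwrite('pics/sidec.png',cv2.resize(a,None,fx=2.8,fy=2.8,interpolation=cv2.INTER_CUBIC))
```

```text
(no output)
```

View pics/topc.png

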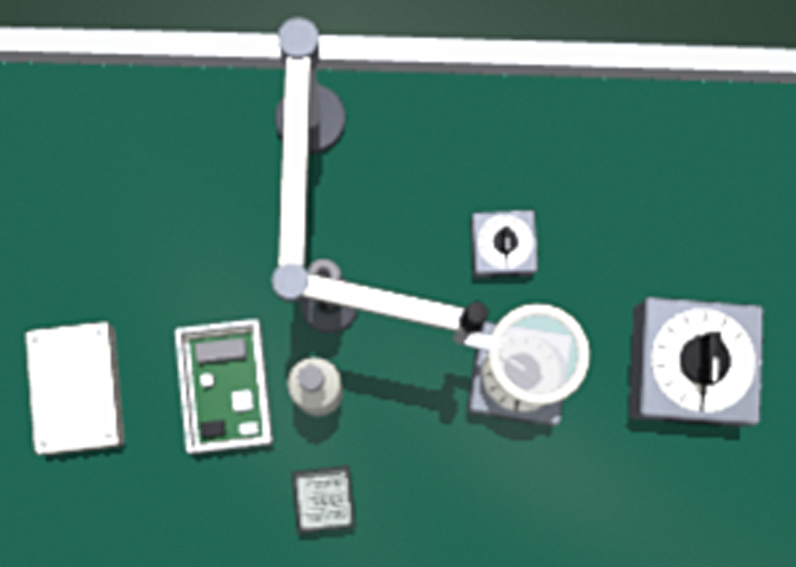

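View pics/sidec.png

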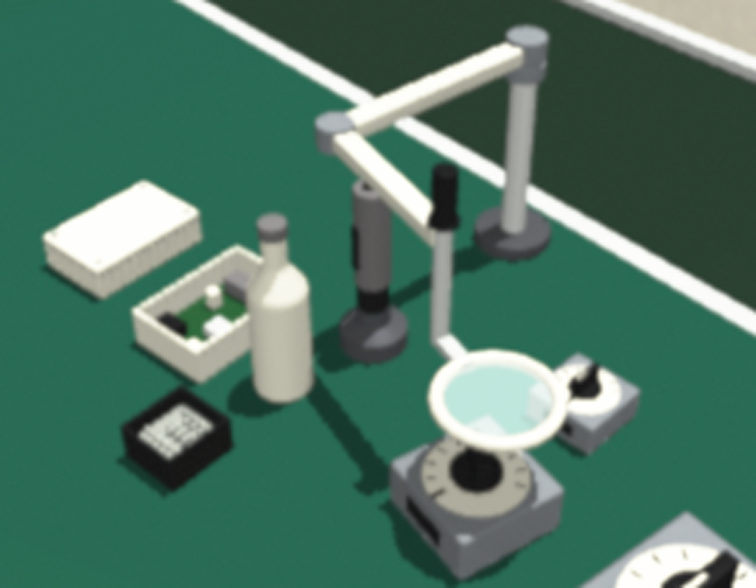

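Run:
```python
from h import *
T=cam('top');S=cam('side')
t=lambda x,y:[x/2.7+155-.3,y/2.7+85-.3]
s=lambda x,y:[x/2.8+150-.3,y/2.8+110-.3]
P={'elbow':((290,280),(337,126)),'shoulder':((298,37),(527,37)),'griptop':((478,313),(446,172)),'lens':((538,355),(499,398)),
'bottletop':((314,376),(272,224)),'drivertop':((324,269),(371,187)),'binfarleft':((294,473),(181,390))}
for k,(a,b) in P.items():
    p,e=tri(T,t(*a),S,s(*b));print(k,p.round(4),'err',round(e,4))
for k,z,pts in [('open',.042,[(176,327),(257,319),(272,444),(186,454)]),('closed',.042,[(26,330),(106,322),(119,447),(36,454)]),('mid',.05,[(470,412),(560,424)]),('large',.05,[(645,298),(762,306),(758,424),(640,417)]),('small',.05,[(473,213),(535,211),(537,270),(476,275)]),('bin',.04,[(294,473),(347,467),(353,527),(300,532)])]:
    X=onz(T,[t(*p) for p in pts],z)[:,:2];print(k,X.mean(0).round(4),np.linalg.norm(np.diff(X,axis=0),axis=1).round(3),X.round(3).tolist())
```

```text
elbow [0.6183 0.0365 0.2531] err 0.0006
shoulder [0.8778 0.0382 0.2595] err 0.003
griptop [ 0.5799 -0.1516  0.3093] err 0.0015
lens [ 0.5625 -0.2392  0.1373] err 0.0012
bottletop [0.5231 0.0122 0.1982] err 0.0047
drivertop [0.6397 0.007  0.1909] err 0.0091
binfarleft [0.4206 0.0403 0.0338] err 0.0027
open [0.5252 0.13  ] [0.1   0.154 0.105] [[0.596, 0.191], [0.608, 0.092], [0.456, 0.067], [0.441, 0.171]]
closed [0.5171 0.3144] [0.099 0.155 0.101] [[0.587, 0.375], [0.599, 0.277], [0.447, 0.252], [0.436, 0.353]]
mid [ 0.4952 -0.2258] [0.11] [[0.501, -0.171], [0.489, -0.28]]
large [ 0.5711 -0.4524] [0.144 0.145 0.143] [[0.647, -0.384], [0.641, -0.528], [0.496, -0.52], [0.501, -0.377]]
small [ 0.7118 -0.2117] [0.077 0.074 0.075] [[0.748, -0.171], [0.752, -0.248], [0.678, -0.251], [0.669, -0.176]]
bin [0.391  0.0025] [0.064 0.072 0.064] [[0.422, 0.039], [0.431, -0.025], [0.359, -0.034], [0.352, 0.029]]
```

Sizes check out: post to elbow 260 mm, elbow to grip 192 mm, elbow to lens 281 mm, and the heights match. Next I plan the lens path round the robot side of the bottle.

```bash
cat > plan.py <<'E'
from h import *
from scipy.interpolate import PchipInterpolator
Sh=np.array([.878,.038]);Bo=np.array([.523,.012]);Dr=np.array([.640,.007])
def conf(g):  # grip -> elbow, lens ; elbow to the left
    v=g-Sh;r=np.hypot(*v);a=np.arccos((.26**2+r*r-.19**2)/(2*.26*r));th=np.arctan2(v[1],v[0])-a
    e=Sh+.26*np.array([np.cos(th),np.sin(th)]);d=(g-e)/.19
    rel=np.arctan2(d[1],d[0])-th;return e,e+.28*d,th%6.2832,rel%6.2832-1.35
def inv(L):
    v=L-Sh;r=np.hypot(*v);a=np.arccos((.26**2+r*r-.28**2)/(2*.26*r));th=np.arctan2(v[1],v[0])-a
    e=Sh+.26*np.array([np.cos(th),np.sin(th)]);return e+.19*(L-e)/.28
def clear(g):
    e,L,th,el=conf(g)
    seg=lambda p:np.hypot(*(g+np.clip((p-g)@(L-g)/.0081,0,1)*(L-g)-p))
    f=lambda p,r:min(np.hypot(*(L-p))-.057-r,seg(p)-.008-r)
    return f(Bo,.030),f(Dr,.021),L,th,el
E
python3 - <<'E'
from plan import *
W=np.array([[.580,-.151],[.50,-.13],[.455,-.07],[.44,0],[.455,.06],[.50,.11],[.55,.145]]+[inv(np.array([.525,.130]))])
print(W[-1])
for a,b in zip(W[:-1],W[1:]):
    for s in (0,.25,.5,.75):
        g=a+s*(b-a);x=clear(g);print(g.round(3),'bot %.3f drv %.3f'%x[:2],x[2].round(3),'th %.2f el %.2f'%x[3:])
x=clear(W[-1]);print(x)
E
```

```text
[0.60245014 0.17584186]
[ 0.58  -0.151] bot 0.135 drv 0.140 [ 0.562 -0.239] th 3.15 el 0.01
[ 0.56  -0.146] bot 0.124 drv 0.143 [ 0.533 -0.231] th 3.15 el -0.10
[ 0.54 -0.14] bot 0.115 drv 0.149 [ 0.503 -0.223] th 3.16 el -0.22
[ 0.52  -0.135] bot 0.109 drv 0.157 [ 0.473 -0.212] th 3.18 el -0.36
[ 0.5  -0.13] bot 0.106 drv 0.167 [ 0.444 -0.2  ] th 3.22 el -0.53
[ 0.489 -0.115] bot 0.094 drv 0.165 [ 0.427 -0.181] th 3.20 el -0.58
[ 0.478 -0.1  ] bot 0.083 drv 0.166 [ 0.411 -0.16 ] th 3.18 el -0.65
[ 0.466 -0.085] bot 0.074 drv 0.168 [ 0.394 -0.139] th 3.18 el -0.74
[ 0.455 -0.07 ] bot 0.069 drv 0.171 [ 0.378 -0.116] th 3.18 el -0.85
[ 0.451 -0.053] bot 0.058 drv 0.169 [ 0.372 -0.096] th 3.14 el -0.85
[ 0.448 -0.035] bot 0.051 drv 0.168 [ 0.367 -0.075] th 3.10 el -0.86
[ 0.444 -0.018] bot 0.047 drv 0.169 [ 0.361 -0.053] th 3.07 el -0.88
[0.44 0.  ] bot 0.046 drv 0.171 [ 0.355 -0.03 ] th 3.04 el -0.91
[0.444 0.015] bot 0.041 drv 0.167 [ 0.359 -0.017] th 2.97 el -0.82
[0.448 0.03 ] bot 0.040 drv 0.165 [ 0.363 -0.002] th 2.91 el -0.75
[0.451 0.045] bot 0.041 drv 0.164 [0.367 0.013] th 2.8
[... 240 characters left out ...]
[0.408 0.059] th 2.57 el -0.33
[0.5  0.11] bot 0.032 drv 0.145 [0.419 0.07 ] th 2.50 el -0.24
[0.512 0.119] bot 0.024 drv 0.141 [0.433 0.077] th 2.43 el -0.16
[0.525 0.128] bot 0.018 drv 0.131 [0.446 0.084] th 2.37 el -0.08
[0.538 0.136] bot 0.015 drv 0.122 [0.459 0.092] th 2.31 el -0.00
[0.55  0.145] bot 0.015 drv 0.114 [0.472 0.1  ] th 2.25 el 0.06
[0.563 0.153] bot 0.015 drv 0.106 [0.486 0.107] th 2.19 el 0.13
[0.576 0.16 ] bot 0.018 drv 0.099 [0.499 0.114] th 2.13 el 0.20
[0.589 0.168] bot 0.023 drv 0.094 [0.512 0.122] th 2.07 el 0.26
(np.float64(0.031016947935455445), np.float64(0.09038646026328838), array([0.525, 0.13 ]), np.float64(2.0163289240528837), np.float64(0.30971241876386335))
```

Request:
step_arm(commands="0 0 8 0 0 0.05 1; 0 0 16 0 0 0.10 1; 0 0 22 0 0 0.15 1; 0 0 22 0.03 -0.05 0.19 1; 0 0 22 0.05 -0.09 0.2 1; 0 0 22 0.07 -0.13 0.2 1; 0 0 22 0.09 -0.17 0.2 1; 0 0 22 0.11 -0.21 0.2 1; 0 0 22 0.13 -0.25 0.2 1; 0 0 22 0.15 -0.29 0.2 1; 0 0 22 0.17 -0.33 0.2 1; 0 0 22 0.19 -0.37 0.2 1")

```text
time_s: 1.35
tool_pos: [0.4216, 0.1819, 0.4062]
tcp_rot: [0.006, 1.0, 0.0, -0.0]
contact_force: [1.1, 0.9, 0.7]
finger_gap: 1.003
grasp_force: 0.0
```

Request:
step_arm(commands="0 0 0 0.02 -0.04 0 1; 0 0 0 0.04 -0.08 0 1; 0 0 0 0.06 -0.12 0 1; 0 0 0 0.08 -0.16 0 1; 0 0 0 0.10 -0.20 0 1; 0 0 0 0.12 -0.24 0 1; 0 0 0 0.14 -0.28 0 1; 0 0 0 0.15 -0.31 0 1; 0 0 0 0.158 -0.333 0 1; 0 0 0 0.158 -0.333 0 1; 0 0 0 0.158 -0.333 0 1")

```text
time_s: 2.45
tool_pos: [0.5791, -0.1495, 0.4056]
tcp_rot: [0.006, 1.0, 0.0, -0.001]
contact_force: [-0.1, 0.3, -1.3]
finger_gap: 0.999
grasp_force: 0.0
```

Run:
```python
from h import *
im,C=shot('wrist','w1');s=state();print(s['tool_pos'],s['q'].round(3),proj(C,[[.580,-.151,.313],[.580,-.151,.263],[.495,-.226,.05]]))
```

```text
[ 0.5791327  -0.14885124  0.40605682] [-0.338  0.138  1.12   0.     1.885 -1.896] [[279.9085038  198.27814671]
 [280.09730739 183.85433542]
 [233.42087873  99.66017231]]
```

View pics/w1.png

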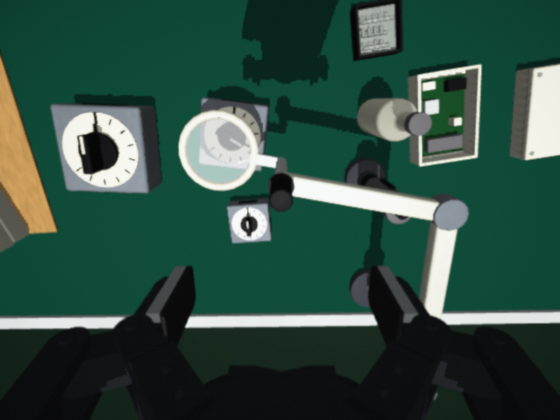

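The wrist view shows the grip top at (281,198), where it was predicted at (280,198). I'll descend and grip.

Request:
step_arm(commands="0 0 0 0.001 -0.002 -0.03 1; 0 0 0 0.001 -0.002 -0.07 1; 0 0 0 0.001 -0.002 -0.11 1; 0 0 0 0.001 -0.002 -0.129 1; 0 0 0 0.001 -0.002 -0.129 1; 0 0 0 0.001 -0.002 -0.129 -1; 0 0 0 0.001 -0.002 -0.129 -1; 0 0 0 0.001 -0.002 -0.129 -1; 0 0 0 0.001 -0.002 -0.129 -1; 0 0 0 0.001 -0.002 -0.129 -1; 0 0 0 0.001 -0.002 -0.129 -1", newtons=80)

```text
time_s: 3.6
tool_pos: [0.5812, -0.1514, 0.2791]
tcp_rot: [0.006, 1.0, -0.0, 0.002]
contact_force: [-0.4, 1.3, 6.1]
finger_gap: 0.207
grasp_force: 78.1
```

Request:
step_arm(commands="0 0 0 -0.01 0.003 0 -1; 0 0 0 -0.02 0.005 0 -1; 0 0 0 -0.032 0.008 0 -1; 0 0 0 -0.044 0.011 0 -1; 0 0 0 -0.056 0.014 0 -1; 0 0 0 -0.068 0.017 0 -1; 0 0 0 -0.08 0.02 0 -1; 0 0 0 -0.088 0.03 0 -1; 0 0 0 -0.096 0.04 0 -1; 0 0 0 -0.104 0.05 0 -1; 0 0 0 -0.112 0.06 0 -1; 0 0 0 -0.119 0.07 0 -1")

```text
time_s: 4.8
tool_pos: [0.4622, -0.0813, 0.2789]
tcp_rot: [0.006, 1.0, -0.001, 0.002]
contact_force: [5.1, -0.7, 6.0]
finger_gap: 0.206
grasp_force: 78.4
```

Run:
```python
from h import *
s=state();print(s['tool_pos'],s['q'].round(2),s['contact_force'],s['finger_gap'])
im,C=shot('top','t2');cv2.imwrite('pics/t2c.png',cv2.resize(im[85:295,155:450],None,fx=2.7,fy=2.7,interpolation=cv2.INTER_CUBIC))
```

```text
[ 0.46220249 -0.08133657  0.27894829] [-0.28 -0.25  1.72 -0.    1.67 -1.84] [ 5.05381923 -0.70350668  6.04978416] 0.20622365568307335
```

View pics/t2c.png

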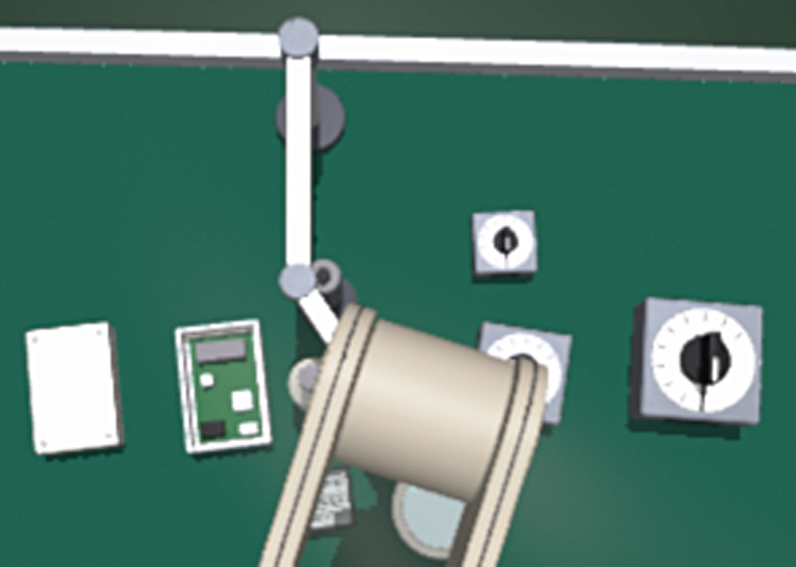

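The magnifier follows: elbow at (298,282) in the crop, lens at (437,508), bottle and driver untouched. I'll continue past the bottle.

Request:
step_arm(commands="0 0 0 -0.005 0.01 0 -1; 0 0 0 -0.01 0.022 0 -1; 0 0 0 -0.013 0.034 0 -1; 0 0 0 -0.016 0.046 0 -1; 0 0 0 -0.018 0.058 0 -1; 0 0 0 -0.021 0.07 0 -1; 0 0 0 -0.022 0.082 0 -1; 0 0 0 -0.02 0.094 0 -1; 0 0 0 -0.017 0.106 0 -1; 0 0 0 -0.014 0.118 0 -1; 0 0 0 -0.011 0.13 0 -1; 0 0 0 -0.007 0.141 0 -1")

```text
time_s: 6.05
tool_pos: [0.4524, 0.0598, 0.2787]
tcp_rot: [0.006, 1.0, -0.001, -0.002]
contact_force: [-13.8, -0.5, 14.3]
finger_gap: 0.207
grasp_force: 79.5
```

Run:
```python
from plan import *
W=np.array([[.455,.06],[.475,.10],[.50,.135],[.53,.155],[.565,.17],[.602,.176]])
for a,b in zip(W[:-1],W[1:]):
    for s in (0,.5):
        g=a+s*(b-a);x=clear(g);print(g.round(3),'bot %.3f drv %.3f'%x[:2],x[2].round(3),'th %.2f el %.2f'%x[3:])
```

```text
[0.455 0.06 ] bot 0.045 drv 0.163 [0.371 0.029] th 2.80 el -0.65
[0.465 0.08 ] bot 0.051 drv 0.161 [0.381 0.048] th 2.70 el -0.55
[0.475 0.1  ] bot 0.056 drv 0.160 [0.391 0.068] th 2.62 el -0.46
[0.488 0.118] bot 0.053 drv 0.159 [0.404 0.085] th 2.53 el -0.37
[0.5   0.135] bot 0.053 drv 0.161 [0.416 0.103] th 2.45 el -0.29
[0.515 0.145] bot 0.047 drv 0.154 [0.432 0.11 ] th 2.38 el -0.19
[0.53  0.155] bot 0.044 drv 0.145 [0.448 0.119] th 2.30 el -0.10
[0.548 0.162] bot 0.039 drv 0.132 [0.466 0.124] th 2.23 el 0.01
[0.565 0.17 ] bot 0.037 drv 0.120 [0.485 0.13 ] th 2.15 el 0.10
[0.583 0.173] bot 0.032 drv 0.105 [0.505 0.13 ] th 2.09 el 0.21
```

Request:
step_arm(commands="0 0 0 0.007 0.013 0 -1; 0 0 0 0.013 0.026 0 -1; 0 0 0 0.02 0.04 0 -1; 0 0 0 0.028 0.052 0 -1; 0 0 0 0.037 0.065 0 -1; 0 0 0 0.045 0.075 0 -1; 0 0 0 0.055 0.082 0 -1; 0 0 0 0.065 0.089 0 -1; 0 0 0 0.075 0.095 0 -1; 0 0 0 0.087 0.101 0 -1; 0 0 0 0.099 0.106 0 -1; 0 0 0 0.11 0.11 0 -1")

```text
time_s: 7.25
tool_pos: [0.564, 0.1702, 0.2789]
tcp_rot: [0.006, 1.0, 0.0, -0.0]
contact_force: [-6.9, -0.4, 11.3]
finger_gap: 0.209
grasp_force: 79.3
```

Request:
step_arm(commands="0 0 0 0.01 0.002 0 -1; 0 0 0 0.02 0.004 0 -1; 0 0 0 0.03 0.005 0 -1; 0 0 0 0.037 0.006 0 -1; 0 0 0 0.037 0.006 0 -1; 0 0 0 0.037 0.006 0 -1")

```text
time_s: 7.85
tool_pos: [0.6019, 0.1759, 0.279]
tcp_rot: [0.006, 1.0, 0.0, 0.001]
contact_force: [-0.7, -0.1, 7.9]
finger_gap: 0.207
grasp_force: 79.1
```

Run:
```python
from plan import *
s=state();print(s['tool_pos'],s['contact_force'],clear(s['tool_pos'][:2]))
ims=[cv2.resize(shot(n,n+'3')[0],(400,300)) for n in('top','side')]
cv2.imwrite('pics/c3.png',np.hstack(ims))
```

```text
[0.60192232 0.17588657 0.27899818] [-0.66081231 -0.07165068  7.86100768] (np.float64(0.031162866859137862), np.float64(0.09090440476624896), array([0.52440731, 0.13015449]), np.float64(2.017995530915563), np.float64(0.30662894660897644))
```

View pics/c3.png

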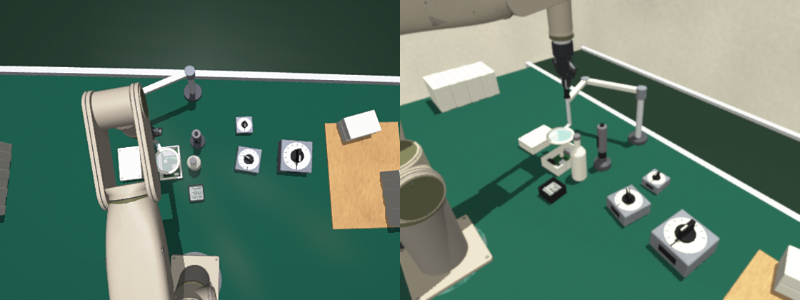

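Lens is over the open unit, and the counter is now uncovered. I'll release, rise and fly over the counter.

Request:
step_arm(commands="0 0 0 0 0 0 1; 0 0 0 0 0 0 1; 0 0 0 0 0 0 1; 0 0 0 0 0 0 1; 0 0 0 0 0 0 1; 0 0 0 0 0 0.03 1; 0 0 0 0 0 0.06 1; 0 0 0 0 0 0.1 1; 0 0 0 0 0 0.13 1; 0 0 0 0 -0.04 0.13 1; 0 0 0 0 -0.08 0.13 1; 0 0 0 0 -0.12 0.13 1")

```text
time_s: 9.15
tool_pos: [0.6012, 0.0547, 0.4076]
tcp_rot: [0.005, 1.0, -0.0, 0.0]
contact_force: [1.5, 0.4, 0.1]
finger_gap: 1.001
grasp_force: 0.0
```

Request:
step_arm(commands="0 0 0 0 -0.04 0 1; 0 0 0 0 -0.08 0 1; 0 0 0 0 -0.12 0 1; 0 0 0 0 -0.16 0 1; 0 0 0 0 -0.2 0 1; 0 0 0 0 -0.24 0 1; 0 0 0 0 -0.27 0 1; 0 0 0 0 -0.28 0 1; 0 0 0 0 -0.28 0 1; 0 0 0 0 -0.28 0 1")

```text
time_s: 10.15
tool_pos: [0.6014, -0.2235, 0.4073]
tcp_rot: [0.006, 1.0, 0.0, 0.0]
contact_force: [0.7, -0.4, 0.0]
finger_gap: 0.997
grasp_force: 0.0
```

Run:
```python
from h import *
w,C=shot('wrist','w4');s=state();print(s['tool_pos'],s['q'].round(2))
t,_=shot('top','t4')
a=cv2.resize(w[40:250,170:360],None,fx=2.2,fy=2.2,interpolation=cv2.INTER_CUBIC)
b=cv2.resize(t[150:260,210:300],None,fx=4.2,fy=4.2,interpolation=cv2.INTER_CUBIC)
cv2.imwrite('pics/c4.png',np.hstack([a,b[:a.shape[0]]] if b.shape[0]>=a.shape[0] else [a[:b.shape[0]],b]));print(a.shape,b.shape)
```

```text
[ 0.60156714 -0.22303185  0.40753365] [-0.44  0.26  0.97  0.    1.9  -2.  ]
(462, 418, 3) (462, 378, 3)
```

View pics/c4.png

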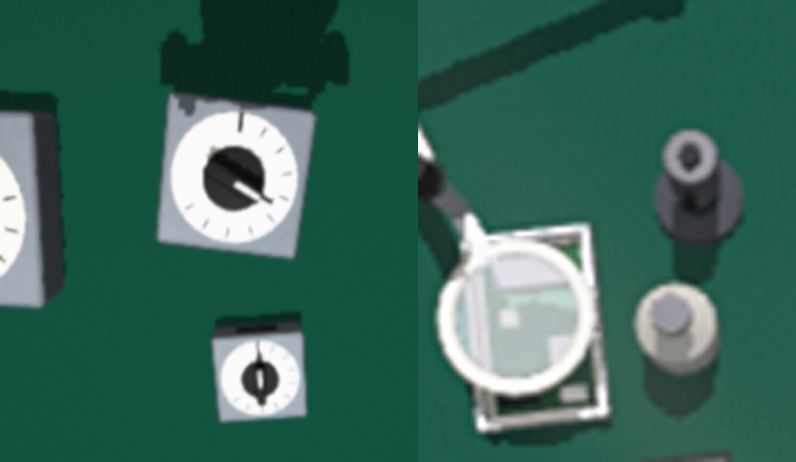

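The middle counter, at (236,177) in the crop, has its zero tick at (240,118) and its white pointer towards (268,200), so the knob reads about 2.0 rad clockwise. The lens sits over the open unit at (515,316). Measuring both.

Run:
```python
from h import *
s=state();C=cam('wrist',s);T=cam('top');S=cam('side')
w=lambda x,y:[x/2.2+170-.3,y/2.2+40-.3]
print('lens',onz(T,[[97/4.2+210-.4,316/4.2+150-.4]],.137).round(4))
u=lambda x,y:[(x-418)/4.2+210-.4,y/4.2+150-.4]
X=onz(T,[u(469,239),u(590,225),u(610,418),u(481,430)],.042)[:,:2];print('unit',X.mean(0).round(4))
X=onz(C,[w(170,93),w(316,112),w(296,259),w(158,241)],.05)[:,:2];print('counter',X.mean(0).round(4),np.linalg.norm(np.diff(X,axis=0),axis=1).round(3))
d=onz(C,[w(234,178)],.056)[0];z0=onz(C,[w(240,118)],.052)[0];p=onz(C,[w(236,183),w(263,198)],.084)
ang=lambda v:np.degrees(np.arctan2(v[1],v[0]))
print('disc',d.round(4),'zero dir',ang(z0-d),'box-x dir',ang((X[0]+X[1]-X[2]-X[3])),'pointer dir',ang(p[1]-p[0]),p.round(4).tolist())
# side view: dark knob blob
im=cv2.imread('pics/side3.png');g=cv2.cvtColor(im,6);m=(g<60).astype('uint8');m[:240]=0;m[330:]=0;m[:,:285]=0;m[:,360:]=0
n,l,st,ce=cv2.connectedComponentsWithStats(m)
for i in range(1,n):
    if st[i,4]>40: print(st[i],ce[i].round(1))
print('pred side knob z74',proj(S,[[d[0],d[1],.074]]))
```

```text
lens [[0.5249 0.1308 0.137 ]]
unit [0.5251 0.1271]
counter [ 0.5525 -0.2306] [0.107 0.109 0.108]
disc [ 0.5516 -0.2313  0.056 ] zero dir 173.22772898914405 box-x dir 172.70173151908557 pointer dir 61.040049930056234 [[0.5533, -0.2294, 0.084], [0.5639, -0.2104, 0.084]]
[312 270  16  15 182] [319.6 277.7]
[286 289  28  31 150] [299.7 304.2]
[295 288  12  17  69] [300.5 295.7]
pred side knob z74 [[320.63352547 271.28467814]]
```

Request:
step_arm(commands="0 0 -8 -0.01 -0.002 -0.02 1; 0 0 -16 -0.02 -0.004 -0.04 1; 0 0 -24 -0.03 -0.006 -0.06 1; 0 0 -32 -0.04 -0.008 -0.08 1; 0 0 -40 -0.049 -0.008 -0.10 1; 0 0 -48 -0.049 -0.008 -0.11 1; 0 0 -56 -0.049 -0.008 -0.12 1; 0 0 -64 -0.049 -0.008 -0.13 1; 0 0 -72 -0.049 -0.008 -0.14 1; 0 0 -80 -0.049 -0.008 -0.15 1; 0 0 -88 -0.049 -0.008 -0.16 1; 0 0 -96 -0.049 -0.008 -0.17 1")

```text
time_s: 11.45
tool_pos: [0.5527, -0.2309, 0.2373]
tcp_rot: [0.748, 0.663, 0.0, 0.0]
contact_force: [0.2, -0.5, -0.0]
finger_gap: 1.001
grasp_force: 0.0
```

Request:
step_arm(commands="0 0 -8 0 0 -0.01 1; 0 0 -16 0 0 -0.02 1; 0 0 -23 0 0 -0.03 1; 0 0 -23 0 0 -0.03 1; 0 0 -23 0 0 -0.03 1; 0 0 -23 0 0 -0.03 1")

```text
time_s: 12.05
tool_pos: [0.5529, -0.232, 0.2083]
tcp_rot: [0.864, 0.504, 0.0, 0.001]
contact_force: [0.6, -0.1, 0.1]
finger_gap: 1.0
grasp_force: 0.0
```

Run:
```python
from h import *
w,C=shot('wrist','w5');s=state();print(s['tool_pos'],s['tcp_rot'].round(4),s['q'].round(2))
y=Ro.from_quat(s['tcp_rot']).as_matrix()[:,1];print('y ang',np.degrees(np.arctan2(y[1],y[0])));print(proj(C,[[.5525,-.231,.05],[.5525,-.231,.084]]))
```

```text
[ 0.552831   -0.23222842  0.20834202] [8.639e-01 5.036e-01 4.000e-04 6.000e-04] [-0.48  0.13  1.49 -0.    1.52  0.03]
y ang -29.517353616089096
[[279.13826212 180.5472356 ]
 [278.93391161 189.09467935]]
```

View pics/w5.png

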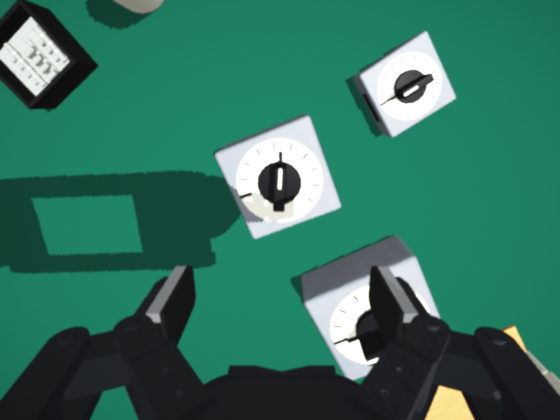

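Run:
```python
from h import *
C5=cam('wrist')
s4=dict(tool_pos=[0.60156714,-0.22303185,0.40753365],tcp_rot=[0.006,1,0,0.0]);C4=cam('wrist',s4)
w=lambda x,y:[x/2.2+170-.3,y/2.2+40-.3]
P=[tri(C4,w(*a),C5,b) for a,b in zip([(170,93),(316,112),(296,259),(158,241)],[(257,239),(215,153),(310,117),(341,206)])]
for p in P: print(p[0].round(4),round(p[1],4))
X=onz(C5,[(257,239),(215,153),(310,117),(341,206)],.05)[:,:2];print(X.mean(0).round(4),np.linalg.norm(np.diff(X,axis=0),axis=1).round(3))
# dial disc (white) and bar in w5
im=cv2.imread('pics/w5.png');g=cv2.cvtColor(im,6)
m=(g<50).astype('uint8');m[:150]=0;m[215:]=0;m[:,:255]=0;m[:,305:]=0
n,l,st,ce=cv2.connectedComponentsWithStats(m);i=1+st[1:,4].argmax();print(st[i],ce[i])
ys,xs=np.where(l==i)
for z,r in((.084,ys.max()),(.058,0)):
    pass
k=[(xs[ys==y].min(),xs[ys==y].max(),y) for y in range(ys.min(),ys.max()+1,3)];print(k)
b=(g>180).astype('uint8');b[:160]=0;b[200:]=0;b[:,:270]=0;b[:,290:]=0;yy,xx=np.where(b);v=cv2.fitLine(np.c_[xx,yy].astype(np.float32),cv2.DIST_L2,0,.01,.01).ravel();print('line',v,xx.min(),xx.max(),yy.min(),yy.max())
q=onz(C5,[v[2:]-10*v[:2],v[2:]+10*v[:2]],.084);print('bar axis',np.degrees(np.arctan2(*(q[0]-q[1])[[1,0]])),q)
```

```text
[ 0.4919 -0.2779  0.048 ] 0.0071
[ 0.5044 -0.1699  0.0405] 0.004
[ 0.6103 -0.1853  0.0683] 0.0051
[ 0.5973 -0.2903  0.0508] 0.0028
[ 0.5537 -0.2327] [0.109 0.107 0.104]
[259 162  39  48 935] [275.89197861 186.41176471]
[(np.int64(279), np.int64(281), 162), (np.int64(270), np.int64(286), 165), (np.int64(266), np.int64(286), 168), (np.int64(263), np.int64(286), 171), (np.int64(261), np.int64(286), 174), (np.int64(260), np.int64(286), 177), (np.int64(260), np.int64(286), 180), (np.int64(259), np.int64(289), 183), (np.int64(259), np.int64(294), 186), (np.int64(260), np.int64(297), 189), (np.int64(261), np.int64(296), 192), (np.int64(264), np.int64(294), 195), (np.int64(266), np.int64(292), 198), (np.int64(271), np.int64(287), 201), (np.int64(274), np.int64(283), 204), (np.int64(274), np.int64(282), 207)]
line [ 2.7200280e-02 -9.9962997e-01  2.7963635e+02  1.7269930e+02] 270 289 160 189
bar axis -121.17547705431588 [[ 0.5560855  -0.2257462   0.084     ]
 [ 0.56638381 -0.20872523  0.084     ]]
```

The counter top triangulates to z ≈ 52 mm on average. The knob axis is at (0.553,-0.232), and the bar sits 1.7° off square to the fingers. Descend and grip.

Request:
step_arm(commands="0 0 0 0 0 -0.04 1; 0 0 0 0 0 -0.08 1; 0 0 0 0 0 -0.11 1; 0 0 0 0 0 -0.13 1; 0 0 0 0 0 -0.143 1; 0 0 0 0 0 -0.143 1; 0 0 0 0 0 -0.143 -1; 0 0 0 0 0 -0.143 -1; 0 0 0 0 0 -0.143 -1; 0 0 0 0 0 -0.143 -1; 0 0 0 0 0 -0.143 -1; 0 0 0 0 0 -0.143 -1", newtons=50)

```text
time_s: 13.3
tool_pos: [0.5524, -0.2324, 0.0645]
tcp_rot: [0.865, 0.502, 0.0, 0.0]
contact_force: [0.7, 0.2, -0.7]
finger_gap: 0.003
grasp_force: 0.0
```

The fingers shut on nothing (gap 0.003, no grip force). I'll spend the last picture on a composite of the side and wrist views to see why.

Run:
```python
from h import *
s=state();print(s['finger_gap'],s['grasp_force'],s['contact_force'],s['tool_pos'])
a,S=shot('side','s6');b,C=shot('wrist','w6')
print('side TCP',proj(S,[s['tool_pos']]),'wrist tcp',proj(C,[s['tool_pos']]))
A=cv2.resize(a[200:320,265:385],(600,600),interpolation=cv2.INTER_CUBIC)[:,100:500]
B=cv2.resize(b[120:420,180:380],(400,600),interpolation=cv2.INTER_CUBIC)
cv2.imwrite('pics/c6.png',np.hstack([A,B]))
```

```text
0.0032758743823343597 0.0 [ 0.65602984  0.19227143 -0.66226868] [ 0.55240819 -0.23241459  0.06452603]
side TCP [[321.02815222 274.12209547]] wrist tcp [[279.02595189 246.56043515]]
```

View pics/c6.png

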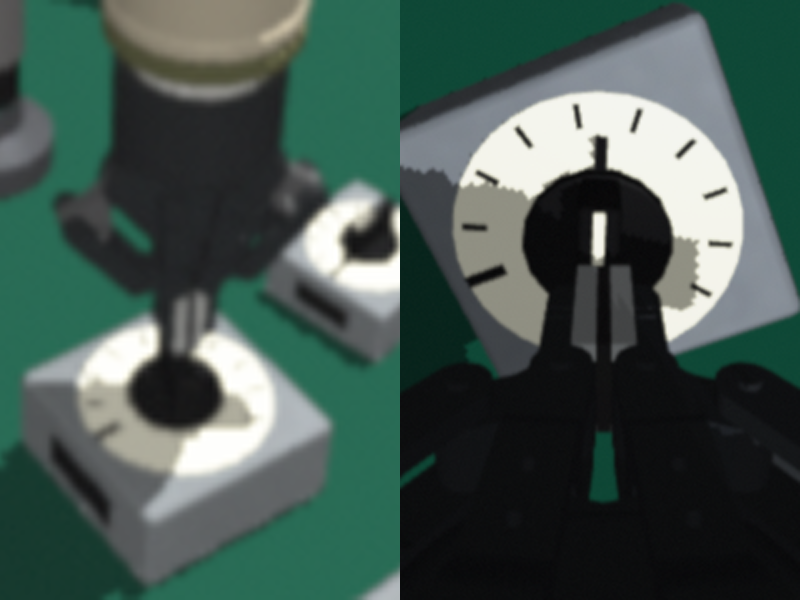

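Run:
```python
from h import *
s=state();C6=cam('wrist',s);S=cam('side')
M=Ro.from_quat(s['tcp_rot']).as_matrix();t=np.array(s['tool_pos'])
for x in(-.011,0,.011):
    for z in(0,-.01,-.02,-.03):
        print((x,z),((proj(C6,[t+M@[x,0,z]])[0]-[180,120])*2+[400,0]).round(0),end=' ')
    print()
for z in(.05,.058,.064,.07,.084): print(z,'wrist crop',((proj(C6,[[.553,-.232,z]])[0]-[180,120])*2+[400,0]).round(0),'side crop',((proj(S,[[.553,-.232,z]])[0]-[265,200])*5-[100,0]).round(0))
s5=dict(tool_pos=[.552831,-.232228,.208342],tcp_rot=[.8639,.5036,.0004,.0006]);C5=cam('wrist',s5)
for f,x0,y0 in(('w5',274,150),('w6',270,180)):
    g=cv2.cvtColor(cv2.imread(f'pics/{f}.png'),6);print(f);print(g[y0:y0+75:2,x0:x0+(14 if f=='w5' else 22):1])
```

```text
(-0.011, 0) [598. 285.] (-0.011, -0.01) [598. 302.] (-0.011, -0.02) [597. 321.] (-0.011, -0.03) [597. 342.] 
(0, 0) [598. 253.] (0, -0.01) [598. 269.] (0, -0.02) [597. 286.] (0, -0.03) [597. 306.] 
(0.011, 0) [598. 220.] (0.011, -0.01) [597. 234.] (0.011, -0.02) [597. 250.] (0.011, -0.03) [597. 267.] 
0.05 wrist crop [599. 231.] side crop [179. 390.]
0.058 wrist crop [599. 242.] side crop [180. 379.]
0.064 wrist crop [599. 250.] side crop [180. 370.]
0.07 wrist crop [599. 260.] side crop [181. 362.]
0.084 wrist crop [599. 283.] side crop [182. 341.]
w5
[[255 255 255 255 255 255 255 255 255 255 255 255 255 255]
 [255 255 255 255 247 171 124 173 248 255 255 255 255 255]
 [255 255 255 255 242 130  64 101 236 255 255 255 255 255]
 [255 255 255 255 239 127  65 119 242 255 255 255 255 255]
 [255 255 255 255 252 163  69 118 242 255 255 255 255 255]
 [255 255 255 254 231 120  62 110 231 255 255 255 255 255]
 [206 174 116  71  54  39  35  45  87 135 164 205 241 254]
 [ 40  29  23  21  22  23  24  23  23  25  28  39  58  73]
 [ 22  21  20  21  22  25  25  25  23  21  22  29  44  57]
 [ 23  30 
[... 4539 characters left out ...]
2 228 136  43  22  21  21  20
   17  16  11  10]
 [ 16  18  19  20  29  80 175 235 243 243 242 228 135  43  22  21  21  20
   18  14  11  10]
 [ 16  18  19  21  29  81 177 235 242 243 242 227 126  32  20  21  21  20
   17  15  11  11]
 [ 10  13  15  19  29  89 182 234 242 242 241 223 118  25  12  17  19  18
   15  12  10  10]
 [ 10  11  10  12  17  56 122 189 229 226 210 159  71  16  10  12  14  12
   10   8  10   9]
 [ 10  11  10  11  19  53 107 143 158 149 134 102  46  13  10  11  11  10
   11  10  10  10]
 [ 38  37  38  39  40  57  90 110 113 108  99  72  33  12  18  31  38  40
   40  39  40  39]
 [ 66  66  67  67  66  68  69  70  54  28  15  13  13  16  31  58  73  77
   76  76  76  77]]
```

Run:
```python
from h import *
s=state();C6=cam('wrist',s);S=cam('side')
s5=dict(tool_pos=[.552831,-.232228,.208342],tcp_rot=[.8639,.5036,.0004,.0006]);C5=cam('wrist',s5)
print('line far end',tri(C5,[280,168.2],C6,[279.3,225.7]))
print('tick end',tri(C5,[280,152],C6,[280,188.3]))
print('disc edge',tri(C5,[280,162],C6,[280,204.3]))
```

```text
line far end (array([ 0.56380696, -0.21323426,  0.08482404]), np.float64(0.00018545656308347703))
tick end (array([ 0.56856393, -0.20496007,  0.04698124]), np.float64(0.00015287207887815422))
disc edge (array([ 0.56305888, -0.21459722,  0.04561808]), np.float64(0.00012049456253697829))
```

Request:
step_arm(commands="0 0 0 0 0 -0.001 -1; 0 0 0 0 0 -0.002 -1; 0 0 0 0 0 -0.003 -1; 0 0 0 0 0 -0.004 -1; 0 0 0 0 0 -0.004 -1")

```text
time_s: 13.9
tool_pos: [0.5521, -0.2323, 0.06]
tcp_rot: [0.865, 0.502, -0.0, -0.0]
contact_force: [0.5, -0.0, -0.0]
finger_gap: -0.002
grasp_force: 0.0
```

The bar top triangulates to z = 85 mm as stated, so the shut fingertips must stand above it, over 24 mm short of the nominal TCP. I'll feel downward gently.

Request:
step_arm(commands="0 0 0 0 0 -0.002 -1; 0 0 0 0 0 -0.004 -1; 0 0 0 0 0 -0.006 -1; 0 0 0 0 0 -0.006 -1")

```text
time_s: 14.3
tool_pos: [0.5532, -0.2328, 0.0588]
tcp_rot: [0.865, 0.503, 0.0, 0.001]
contact_force: [-14.4, 6.7, 31.5]
finger_gap: 0.0
grasp_force: 15.6
```

Contact comes at reported z ≈ 0.0595, which is the bar top, so the real fingertips are about 25 mm short of the reported TCP. I'll open, go 17 mm deeper and close.

Request:
step_arm(commands="0 0 0 0 0 0.01 -1; 0 0 0 0 0 0.02 1; 0 0 0 0 0 0.02 1; 0 0 0 0 0 0.02 1; 0 0 0 0 0 0.02 1; 0 0 0 0 0 0.02 1; 0 0 0 0 0 0.01 1; 0 0 0 0 0 0 1; 0 0 0 0 0 -0.006 1; 0 0 0 0 0 -0.012 1; 0 0 0 0 0 -0.012 1")

```text
time_s: 15.4
tool_pos: [0.5514, -0.2319, 0.0407]
tcp_rot: [0.865, 0.502, -0.001, -0.001]
contact_force: [-1.1, -0.2, -0.3]
finger_gap: 0.997
grasp_force: 0.0
```

Request:
step_arm(commands="0 0 0 0 0 0 -1; 0 0 0 0 0 0 -1; 0 0 0 0 0 0 -1; 0 0 0 0 0 0 -1; 0 0 0 0 0 0 -1; 0 0 0 0 0 0 -1; 0 0 0 0 0 0 -1", newtons=50)

```text
time_s: 16.1
tool_pos: [0.5508, -0.2317, 0.0428]
tcp_rot: [0.865, 0.502, -0.001, -0.001]
contact_force: [-11.0, 4.7, 11.0]
finger_gap: 0.126
grasp_force: 50.3
```

Gripped (gap 0.126 at 50 N). Now turn anticlockwise, recentring slightly.

Request:
step_arm(commands="0 0 0 -0.002 0.001 0.001 -1; 0 0 8 -0.002 0.001 0.001 -1; 0 0 16 -0.002 0.001 0.001 -1; 0 0 24 -0.002 0.001 0.001 -1; 0 0 32 -0.002 0.001 0.001 -1; 0 0 40 -0.002 0.001 0.001 -1; 0 0 48 -0.002 0.001 0.001 -1; 0 0 56 -0.002 0.001 0.001 -1; 0 0 64 -0.002 0.001 0.001 -1; 0 0 72 -0.002 0.001 0.001 -1; 0 0 80 -0.002 0.001 0.001 -1; 0 0 88 -0.002 0.001 0.001 -1")

```text
time_s: 17.3
tool_pos: [0.5503, -0.2316, 0.0429]
tcp_rot: [0.27, 0.963, -0.0, 0.0]
contact_force: [1.6, -1.6, -3.4]
finger_gap: 0.123
grasp_force: 50.4
```

```bash
cat > st.py <<'E'
from h import *
s=state();y=Ro.from_quat(s['tcp_rot']).as_matrix()[:,1]
print(s['tool_pos'],'y ang',np.degrees(np.arctan2(y[1],y[0])),s['contact_force'].round(1),s['torque'].round(2),s['finger_gap'],s['grasp_force'],s['q'].round(2))
E
python3 st.py
```

```text
[ 0.55031096 -0.23155905  0.04290931] y ang 58.63930453600257 [ 1.6 -1.6 -3.4] [-0.21 -0.28 -0.06] 0.12298343239429979 50.42219817638397 [-0.48  0.26  1.65 -0.    1.23 -1.51]
```

Request:
step_arm(commands="0 0 6 0 0 0 -1; 0 0 12 0 0 0 -1; 0 0 18 0 0 0 -1; 0 0 22 0 0 0 -1; 0 0 24 0 0 0 -1; 0 0 24 0 0 0 -1")

```text
time_s: 17.9
tool_pos: [0.5502, -0.2316, 0.0429]
tcp_rot: [0.067, 0.998, -0.0, 0.0]
contact_force: [1.4, -2.5, -5.0]
finger_gap: 0.123
grasp_force: 50.3
```

```bash
python3 st.py
```

```text
[ 0.55021808 -0.23164517  0.04291038] y ang 82.33599131006987 [ 1.4 -2.5 -5. ] [-0.34 -0.3   0.  ] 0.12262049886260622 50.30208170413971 [-0.48  0.26  1.65 -0.    1.23 -1.92]
```

Request:
step_arm(commands="0 0 1 0 0 0 -1; 0 0 2 0 0 0 -1; 0 0 3 0 0 0 -1; 0 0 4 0 0 0 -1")

```text
time_s: 18.3
tool_pos: [0.5502, -0.2316, 0.043]
tcp_rot: [0.032, 0.999, -0.0, -0.0]
contact_force: [2.8, -4.1, -8.2]
finger_gap: 0.126
grasp_force: 59.8
```

```bash
python3 st.py
```

```text
[ 0.5501766  -0.23160253  0.04299744] y ang 86.33790398174787 [ 2.8 -4.1 -8.2] [-0.71 -0.45 -1.21] 0.12615548922504685 59.764266475103796 [-0.48  0.26  1.65 -0.    1.23 -1.99]
```

The moment jumped to -1.2 N m at about 83°, which is the zero stop. I'll ease off 2°, open and rise clear.

Request:
step_arm(commands="0 0 -2 0 0 0 -1; 0 0 -2 0 0 0 1; 0 0 -2 0 0 0 1; 0 0 -2 0 0 0 1; 0 0 -2 0 0 0 1; 0 0 -2 0 0 0 1; 0 0 -2 0 0 0.03 1; 0 0 -2 0 0 0.07 1; 0 0 -2 0 0 0.12 1; 0 0 -2 0 0 0.17 1; 0 0 -2 0 0 0.17 1; 0 0 -2 0 0 0.17 1")

```text
time_s: 19.5
tool_pos: [0.5515, -0.2319, 0.2157]
tcp_rot: [0.049, 0.999, -0.001, 0.002]
contact_force: [-0.2, -0.0, -2.1]
finger_gap: 0.998
grasp_force: 0.0
```

```bash
python3 st.py
python3 - <<'E'
from h import *
w,C=shot('wrist','w7');t,T=shot('top','t7')
# knob: white line on bar top
Z=onz(C,[[0,0]],.084)
c=proj(C,[[.5505,-.232,.084]])[0];print(c)
g=cv2.cvtColor(w,6);x0,y0=(c-26).astype(int);p=(g[y0:y0+52,x0:x0+52]>170).astype('uint8')
n,l,st,ce=cv2.connectedComponentsWithStats(p)
for i in range(1,n):
    if 15<st[i,4]<160:
        ys,xs=np.where(l==i);v=cv2.fitLine(np.c_[xs+x0,ys+y0].astype(np.float32),2,0,.01,.01).ravel()
        q=onz(C,[v[2:],v[2:]+10*v[:2]],.084);d=q[1]-q[0];print(st[i],v.round(2),'axis mod180',np.degrees(np.arctan2(d[1],d[0]))%180,'centre',q[0].round(4))
# lens ring in top view against start picture
h0=cv2.imread('pics/top0.png');df=(np.abs(t.astype(int)-h0).sum(2)>60).astype('uint8')
for nm,X,r in(('bottle',(.523,.012,.1),14),('driver',(.64,.007,.1),14),('bin',(.391,.0025,.02),12),('closed',(.517,.314,.04),22)):
    u,v=proj(T,[X])[0].astype(int);print(nm,(u,v),'changed px',df[v-r:v+r,u-r:u+r].sum())
g=cv2.GaussianBlur(cv2.cvtColor(t,6)[185:265,200:275],(0,0),1)
print(cv2.HoughCircles(cv2.resize(g,None,fx=4,fy=4,interpolation=2),cv2.HOUGH_GRADIENT,1,60,param1=120,param2=25,minRadius=55,maxRadius=90))
print('pred lens px',proj(T,[[.525,.130,.14]]))
E
```

```text
[ 0.55152226 -0.23193013  0.21571884] y ang 84.33876615632808 [-0.2 -0.  -2.1] [ 0.01 -0.01  0.01] 0.9983365668503864 0.0 [-0.48  0.12  1.49  0.    1.53 -1.96]
[281.5057352  184.12196332]
[25  7  5 20 70] [ 5.000e-02 -1.000e+00  2.820e+02  1.745e+02] axis mod180 171.27616091124307 centre [ 0.5406 -0.2305  0.084 ]
bottle (np.int64(272), np.int64(227)) changed px 35
driver (np.int64(274), np.int64(191)) changed px 389
bin (np.int64(274), np.int64(269)) changed px 0
closed (np.int64(181), np.int64(228)) changed px 0
[[[131.5 161.5  75. ]]]
pred lens px [[232.82922698 224.73470447]]
```

The knob line lies within 2° of the zero tick. The lens reads (232.9,225.4) px against (232.8,224.7) for a centred lens, and the bystanders are unmoved. Handing in.

```bash
python3 -c "
from rig import close_job;print(close_job())"
```

```text
the job is handed in; nothing more can be done
None
```

I handed the job in at about 20 s: by my measurements the lens is within about 4 mm of the open unit's centre, the counter knob is back at its zero stop (within about 2°), and nothing else visibly moved; `close_job` returned no verdict.

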